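Fetch a vial from under the microscope riser with a squeeze reacher

TASK

A little amber glass vial has got under the low riser that the microscope stands on. Pick up the blue reacher, slide its jaws in under the riser around the vial, squeeze the orange trigger gently until the jaws hold the vial (it is thin glass: do not squeeze hard), draw it out and stand it upright near the middle of the white tile. Then lay the reacher flat on the bench, clear of the tile, and let go; do not touch the vial with the hand, do not push against the riser, and leave the other things where they are.

Things in the scene. Friction and masses are not known exactly. Their poses are not given: they have to be found in the camera images.
- reacher_grip (a point): Reacher (pick-up tool, 0.21 kg, lying flat) at its balance point: midway between the grip's blue and orange upright plates, 28 mm above its underside; x along the tube to the jaws, z up. Plates: 78 mm long (x), 11 thick, 46 high, 60 mm wide over both. Pinch both from above to carry it; squeezing 4 mm is enough. No pose is given while held. Blue cross blocks, 30 high, at x 41 to 63 mm fore and aft.
- trigger: The orange plate: the trigger, outer face 30 mm to +y of the grip's middle (the fixed blue plate's is at y = -30 mm). It slides straight towards the blue plate by up to 36 mm against a spring, 7 N at first plus 0.15 N per mm, and returns when let go. Origin as reacher, moving with the trigger.
- reacher_jaws (a point): Middle of the reacher's two jaws, trigger released: 162 mm ahead (+x) of reacher_grip, 18 mm above the underside. Black rubber jaws, 40 mm long in x (20 either way), 6 thick, 24 high (6 to 30 mm above the underside), inner faces at y = +22 and -22 mm. A 76 mm wide cross bar carries them 28 mm behind this point; bar and tube are 14 to 26 mm above the underside.
- jaw: The moving jaw, on the trigger's (+y) side: each mm of squeeze moves it 1 mm towards the other, so the jaws close about the middle of the fingers. When it meets something it gives a little, about 1.7 N per mm of further squeeze, and the force on the fingers rises above the trigger spring's by that much. Origin at the underside below the grip, reacher's axes; it moves with the trigger.
- setjaw_mount (a point): Point on the reacher's cross bar where the other jaw, on the blue plate's (-y) side, is clamped: 22 mm to -y of the jaws' middle, 28 mm behind it. That jaw is tightly set, but at an unknown setting up to 7 mm nearer to or farther from the moving jaw than given, so the squeeze at which the jaws meet the vial (15 to 29 mm) must be felt.
- reacher: The whole reacher; origin at its underside below the grip's middle, x to the jaws, z up. It reaches from 63 mm behind to 182 mm ahead of the origin, 76 mm wide at the jaws. Hold it about 10 mm clear of the bench while squeezing: fingers that swing as they close can push it down a few mm.
- vial_center (a point): Centre of the amber glass vial with white cap standing under the riser: 22 mm diameter, 45 mm high, about 25 g, this point 22.5 mm above its base. Thin glass: it breaks if a jaw presses on it with more than 6 N; 3 to 4 N holds it well.
- vial: The same vial, origin at the centre of its base, z up.
- riser: Low riser, clear top plate, carrying a microscope; fixed. Origin: centre of its footprint (200 mm x, 360 mm y); x points into the gap. Front opening at x = -100 mm: 340 mm wide, 68 mm high. Plate 68 to 78 mm high, end walls at y = +-175 mm, 14 mm strip at the back. Vial 50 to 70 mm inside the front edge. Microscope over y = +20 to +170 mm, 0.47 m high, no farther forward than x = -130 mm.
- tile_top (a point): Middle of the top of the white ceramic tile, 100 by 100 mm, 4 mm thick, fixed on the bench at one side of the work area (left or right).
- dish: Shallow square steel dish, 100 by 100 mm, rim 12 mm high, fixed, on the side opposite the tile. Not needed. Origin under its centre.
- canister: Bystander: aluminium can, 30 mm diameter, 50 mm high, standing under the riser on the +y side of the vial. Origin at its base.
- lenscap: Bystander: black lens cap, 28 mm diameter, 12 mm high, deep under the riser. Origin at its base.
- dropper: Bystander: amber dropper bottle with red cap, 34 mm diameter, 75 mm high. Origin at its base.
- beaker: Bystander: glass beaker, 66 mm diameter, 85 mm high. Origin at its base.
- slidebox: Bystander: green slide box, 90 by 85 by 32 mm. Origin at its underside.
- petri: Bystander: closed petri dish, 84 mm diameter, 13 mm high. Origin at its underside.
Mind the look-alikes: they are no part of the job. What is meant by the part that bears tile_top is not red, and is the smaller of those in its own colour.

How it is judged:
By the outcome, as a careful person would: the job done as asked, in the order asked, and still so for the second after the job is handed in, with the robot touching nothing.
It also fails if it takes over 72 s, if anything falls off the work surface, if the arm or the gripper's body presses on something with over 40 N, if the wrist force passes 120 N, or if a joint passes its speed limit or range.

ROBOT

A 7-joint arm with a two-finger parallel gripper is mounted at the origin on the work surface. World frame = base frame: x ahead of the robot, y to its left, z up, the work surface at z = 0. Lengths are in m, angles in rad, forces in N, time in s.
With the tool pointing down it reaches from about 0.375 to 0.925 m from the base axis. Payload 3.1 kg.
Tool frame: the origin (TCP) lies midway between the tips of the shut fingers; the grasp point (between the pads) lies 19 mm behind it; z points along the fingers, x is the direction in which the jaws open and shut, and the axes are right-handed (so a half turn about z gives the same grasp; the last joint's range is limited). The gripper opens to 85 mm and grips with 20 to 120 N. Pads are 22 mm wide; open, the fingers measure 114 mm over their backs; the gripper's body (76 mm by 85 mm) begins 54 mm behind the grasp point. The pads swing forward as they close: fully open they stand 13 mm farther back than shut.
Start: joints at [-1.328, 0.383, 0.044, 1.598, -0.018, 1.161, -0.05], TCP at [0.217, 0.613, 0.231] pointing down, gripper open.
Joint ranges: [-2.61, 2.61], [-0.41, 2.15], [-1.48, 1.57], [0, 2.5], [-1.57, 4.71], [0.05, 1.97], [-2.85, 2.85]. Speed limits (rad/s): [2.79, 2.79, 3.14, 3.14, 3.14, 3.14, 3.14].

INTERFACE

Orientations are given as a rotation vector (axis times angle).
In Python, from station import robot gives the robot as it stands.
- The arm moves only by the tool drive_tool, never from a script. Its argument "series" is a list of rows, each a list of 3 entries, a list of its own where there are three numbers: the turn, a rotation vector about the tool's x, y, z in units of pi rad (1.0 is pi rad), then the shift along the tool's x, y, z in units of 0.8 m (1.0 is 0.8 m), then the closure, from -1 (fully open) to 1 (shut). A call has 1 to 5 rows; each row is the pose to reach, as a shift and turn from the pose measured when the call began, along the tool's axes at that moment, turning the shorter way round; what a row does not reach only later rows make up. A row lasts 1/10 s, in which the tool goes at most 50 mm and 8.59 degrees, less where a joint would pass 70% of its speed; a pose out of reach is approached as far as the arm can. A call with a number of a shift or a turn outside -1 to 1 is refused whole. A call with a gripper value outside its range is refused whole. The fingers move at their own pace and stop on an object; "newtons" is the grip in N (left out, the last holds). Time passes only in rows, so rows that repeat a pose let the fingers close. It gives the time, the measured TCP pose, the force and the opening at its end, in the units of the state.
- robot.read_state(): the state, without advancing time (a new reading comes with each control period).
- robot.grab_frame(name): name is "scene" or "top" or "wrist"; returns (picture, depth): 400x640x3 uint8, red, green, blue; 400x640 float32, m along the optical axis (not along the pixel's ray), 0 where there is no reading.
- robot.calibration(name): a dict with "K" (3x3 intrinsics, pixels), "k1" (the pictures are not rectified: a ray, as slopes to the right and down, at radius r is drawn at 1 + k1 r^2 times it, then the intrinsics apply), "xyz" and "rotation" of the camera in the world. Camera axes: x right, y up, looking along -z (the intrinsics and any distortion apply to the point x, -y, -z); pixel columns grow to the right and rows downward; lengths in m; the calibration is good to about 2 mm. A picture is of the moment at which its call begins: read the wrist's pose just before it. calibration takes no time and is no camera call; for the wrist camera it gives the pose at the moment of the call.
- robot.close_job(): hands the job in, once; it reports no verdict.
Trained networks look in the newest picture that a camera, given by its name, has taken for a name from the list of things; names that differ only in an ending like _2 or _b are one class to them, and where a whole thing is asked for, a point or a joint stands for the part that bears it (a point fixed in the world has none). Each returns a list of dicts, best first, with "p" (0 to 1); they miss things now and then, are a little off and sometimes report something else, mostly with a low value. They report only what shows in the picture. A call takes as long as a camera call. They do not tell look-alikes from the thing itself.
- robot.recognise(camera, thing): "xyz" ([x, y, z] in m, in the coordinates of the camera as it stood for that picture, good to about 4 mm: the middle of the surface that is visible of it).
- robot.silhouettes(camera, thing): "mask" (400x640 bool, what is visible of it).
The state is a dict: "time_s": time; "joint_pos": joint angles; "qd": joint speeds; "tau": joint torques, N m; "ee_pos": TCP position; "orientation": TCP orientation; "force": force on the tool from outside, world axes, zero at the start; "moment": the same for the moment, N m; "gripper_width": opening from 0.0 (shut) to 1.0 (fully open).
Only numpy, scipy, OpenCV 4.12 (cv2) and the standard library are available. Lean on these libraries where they do the work, as an engineer would, in place of code of your own. Each camera call takes 0.05 s, during which the arm holds its last target. There are 200 camera calls.

## Working session

There is one attempt and no reset: what is moved stays moved. The work goes in short steps, Python scripts to look and compute and a tool call to move; the robot and the scene stay as the last step left them, time stands still between calls to the robot, and variables do not carry over. Pictures are saved under pics/ and viewed, about 8 in all and at most 12, crops included, and the job is handed in when it is done.

Besides the shell and the picture viewer there is one more tool, called after "Request:" as name(argument=value, ...), one argument or row to a line, values as JSON. drive_tool: Moves the arm, as the interface text tells. Its arguments: {"type":"object","properties":{"series":{"type":"array","items":{"type":"array"}},"newtons":{"type":"number"}},"required":["series"]}

```bash
ls; mkdir -p pics
cat > h.py <<'E'
import numpy as np, cv2
from station import robot
from scipy.spatial.transform import Rotation as R
def cam(n):
    c=robot.calibration(n); 
    rot=np.array(c['rotation'],float)
    rot=rot if rot.shape==(3,3) else R.from_rotvec(rot).as_matrix()
    return np.array(c['K']),c['k1'],np.array(c['xyz']),rot
def shot(n,f=None):
    c=cam(n); im,d=robot.grab_frame(n)
    if f: cv2.imwrite('pics/'+f,im[:,:,::-1])
    return im,d,c
def world(c,u,v,d):
    K,k1,p,r=c
    u=np.asarray(u,float);v=np.asarray(v,float)
    x=(u-K[0,2])/K[0,0];y=(v-K[1,2])/K[1,1];a,b=x.copy(),y.copy()
    for _ in range(8):
        s=1+k1*(a*a+b*b);a,b=x/s,y/s
    return p+(np.stack([a*d,-b*d,-d*np.ones_like(a)],-1))@r.T
def onz(c,u,v,z):
    a=world(c,u,v,np.ones(np.shape(u)));p=c[2];t=(z-p[2])/(a[...,2]-p[2])
    return p+(a-p)*t[...,None]
def pix(c,w):
    K,k1,p,r=c; q=(np.asarray(w)-p)@r; a=q[...,0]/-q[...,2];b=-q[...,1]/-q[...,2]
    s=1+k1*(a*a+b*b); return np.stack([K[0,0]*a*s+K[0,2],K[1,1]*b*s+K[1,2]],-1)
E
python3 - <<'E'
from h import *
print(robot.read_state())
for n in ['scene','top']:
    im,d,c=shot(n,n+'0.png'); print(n,robot.calibration(n))
    for t in ['reacher_grip','reacher_jaws','setjaw_mount','vial_center','tile_top','dish','riser','canister','dropper','beaker','slidebox','petri','lenscap','trigger']:
        r=robot.recognise(n,t)
        print(t,[(round(q['p'],2),np.round(c[2]+c[3]@np.array(q['xyz']),3).tolist(),pix(c,c[2]+c[3]@np.array(q['xyz'])).round().tolist()) for q in r][:4])
E
```

```text
pics
{'time_s': 0.0, 'joint_pos': array([-1.32779153,  0.3838481 ,  0.04385703,  1.59959106, -0.01792151,
        1.16120118, -0.04987128]), 'qd': array([ 0.00115126, -0.00016892,  0.00115644,  0.00082529, -0.00014696,
       -0.00012306, -0.00103933]), 'tau': array([ 2.70466417e-04, -4.33460104e+01,  1.02486871e+00, -2.49516410e+01,
        1.05144663e-02,  1.13412799e-02, -1.31965939e-05]), 'ee_pos': array([0.21695529, 0.61171369, 0.22987115]), 'orientation': array([ 2.56456729,  1.81171223, -0.00328045]), 'force': array([-0.209146  ,  0.33336281,  0.33680376]), 'moment': array([-0.00166859, -0.00928809,  0.02509976]), 'gripper_width': 1.0034556011199336}
scene {'K': array([[469.49473092,   0.        , 307.93197502],
       [  0.        , 469.49473092, 200.88712763],
       [  0.        ,   0.        ,   1.        ]]), 'k1': 0.00215944127661631, 'xyz': array([ 1.48890252, -0.15519058,  1.16438899]), 'rotation': array([0.60287597, 0.50617553, 1.32415474])}
reacher_grip [(0.96, [0.472, -0.021, 0.028], [293.0, 198.0])]
reacher_jaws [(0.72, [0.467, -0.018, 0.029], [294.0, 197.0])]
setj
[... 1179 characters left out ...]
], [333.0, 208.0])]
setjaw_mount []
vial_center [(0.26, [0.496, -0.371, 0.006], [439.0, 202.0])]
tile_top [(0.8, [0.516, 0.358, 0.004], [238.0, 190.0]), (0.75, [0.215, 0.362, 0.008], [233.0, 274.0]), (0.69, [0.759, 0.352, 0.005], [242.0, 125.0])]
dish [(0.96, [0.5, -0.368, 0.005], [438.0, 200.0])]
riser [(0.83, [0.676, 0.068, 0.113], [317.0, 143.0])]
canister []
dropper [(0.68, [0.652, 0.431, 0.054], [215.0, 151.0])]
beaker [(0.74, [0.644, -0.45, 0.052], [466.0, 159.0])]
slidebox [(0.68, [0.414, 0.546, 0.037], [181.0, 217.0]), (0.18, [0.465, 0.01, 0.032], [333.0, 207.0])]
petri [(0.57, [0.377, -0.481, 0.014], [471.0, 236.0])]
lenscap []
trigger [(0.41, [0.428, -0.01, 0.053], [338.0, 217.0])]
```

Run:
```python
import cv2
a=cv2.imread('pics/top0.png')[70:330,140:510]; b=cv2.imread('pics/scene0.png')
cv2.imwrite('pics/top1.png',cv2.resize(a,None,fx=2.1,fy=2.1))
```

```text
(no output)
```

View pics/top1.png

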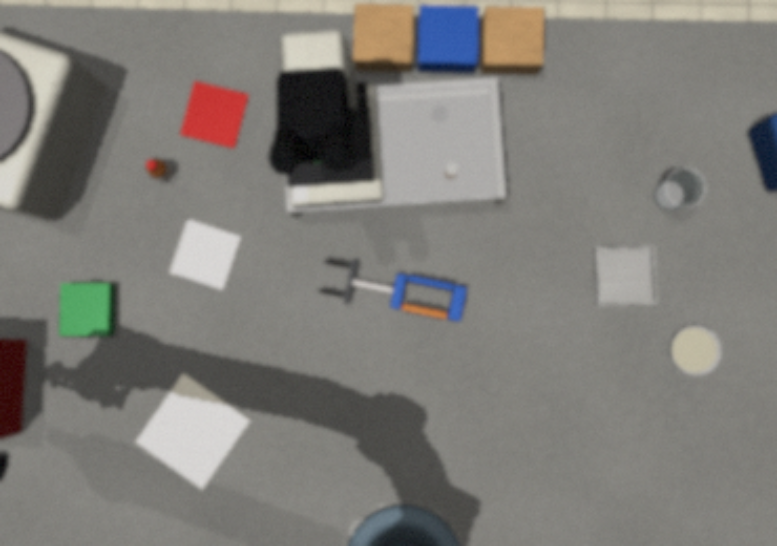

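View pics/scene0.png

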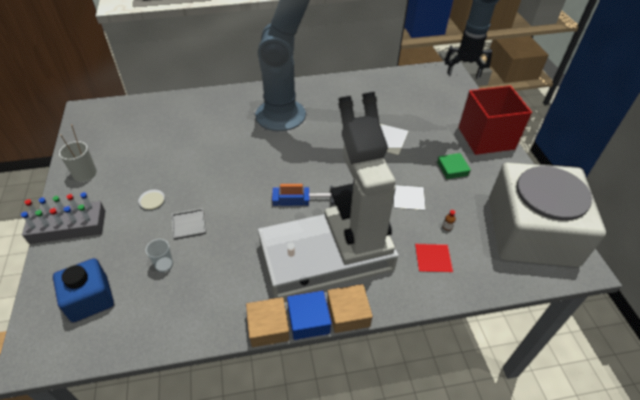

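The top view shows three tile candidates: a small white one at full-image (238,190), a larger white one at (233,274), and a red one at (242,125). The one meant is the smaller white at (238,190): it isn't red, and it's the smaller of the two white ones. The reacher's grip is at (345,211) with its jaws to the left at (300,203). The vial's white cap is near (355,151), seen through the riser plate, and the dark thing behind it is the lens cap.

```bash
cat >> h.py <<'E'
def plan(p,yaw,tilt=None):
    """shift/turn units to bring TCP to p, pointing down with tool x at yaw (deg)"""
    s=robot.read_state(); R0=R.from_rotvec(s['orientation'])
    y=np.radians(yaw); X=np.array([np.cos(y),np.sin(y),0]); Z=np.array([0,0,-1.]); 
    R1=R.from_matrix(np.stack([X,np.cross(Z,X),Z],1))
    t=(R0.inv()*R1).as_rotvec()/np.pi; d=R0.inv().apply(np.array(p)-s['ee_pos'])/.8
    print('turn',t.round(4).tolist(),'shift',d.round(4).tolist(),'rows',np.abs(np.linalg.norm(d)*.8/.05).round(1),(np.linalg.norm(t)*180/8.59).round(1))
E
python3 - <<'E'
from h import *
im,d,c=shot('top')
hsv=cv2.cvtColor(im,cv2.COLOR_RGB2HSV)
roi=np.zeros(im.shape[:2],bool); roi[190:235,280:380]=1
for nm,m in [('blue',(hsv[...,0]>100)&(hsv[...,0]<125)&(hsv[...,1]>120)),('orange',(hsv[...,0]<18)&(hsv[...,1]>120)),('dark',(im.max(2)<80))]:
    v,u=np.nonzero(m&roi); w=world(c,u,v,d[v,u]); h=np.median(w[:,2])
    print(nm,len(u),w.mean(0).round(4),np.percentile(w[:,2],[10,50,90]).round(3)); 
    q=onz(c,u,v,0.03)[:,:2].astype(np.float32); r=cv2.minAreaRect(q); print(r)
P=np.array([(278,171),(380.5,165),(377,108)]); print(onz(c,P[:,0],P[:,1],.078).round(4))
vv=onz(c,np.array([355.2]),np.array([151.]),.045);print('vial',vv, 'cap', onz(c,np.array([349.]),np.array([123.]),.012))
for a in [(355,151),(349,123),(330,140),(355,140)]: print(a,world(c,*a,d[a[1],a[0]]).round(3))
m=robot.silhouettes('top','tile_top')
for q in m:
    v,u=np.nonzero(q['mask']);w=onz(c,u,v,.004)[:,:2].astype(np.float32);print(q['p'],cv2.minAreaRect(w))
m=robot.silhouettes('top','riser')[0]['mask']; v,u=np.nonzero(m); print('riser',cv2.minAreaRect(onz(c,u,v,.078)[:,:2].astype(np.float32)))
plan([.45,-.01,.23],0)
plan([.45,-.01,.23],180)
E
```

```text
blue 231 [ 0.4584 -0.0342  0.0351] [0.028 0.032 0.049]
((0.4520862400531769, -0.029291696846485138), (0.11903757601976395, 0.05880283936858177), 79.9775619506836)
orange 68 [ 0.428  -0.0227  0.0404] [0.004 0.046 0.05 ]
((0.428067147731781, -0.022058162838220596), (0.06949282437562943, 0.01251157559454441), 80.34202575683594)
dark 59 [0.4819 0.1178 0.0493] [0.003 0.03  0.034]
((0.479489803314209, 0.12185026705265045), (0.04896103963255882, 0.05802050232887268), 81.2770767211914)
[[ 0.5818  0.2028  0.078 ]
 [ 0.612  -0.1504  0.078 ]
 [ 0.811  -0.1341  0.078 ]]
vial [[ 0.66462134 -0.06401656  0.045     ]] cap [[ 0.77305745 -0.0406887   0.012     ]]
(355, 151) [ 0.658 -0.061  0.082]
(349, 123) [ 0.755 -0.038  0.081]
(330, 140) [0.694 0.026 0.081]
(355, 140) [ 0.697 -0.061  0.077]
0.91 ((0.21166105568408966, 0.3677680790424347), (0.14521951973438263, 0.1441134810447693), 55.518882751464844)
0.77 ((0.5162003040313721, 0.3616896867752075), (0.09827383607625961, 0.09774768352508545), 73.26304626464844)
0.65 ((0.7590664625167847, 0.35549673438072205), (0.09767957031726837, 0.10159851610660553), 77.4412612915039)
riser ((0.7435848712921143, 0.05247563123703003), (0.3008350133895874, 0.38724228739738464), 4.275576591491699)
turn [-0.0, 0.0, 0.3915] shift [-0.6363, 0.5343, 0.0016] rows 13.3 8.2
turn [-0.0, -0.0, -0.6085] shift [-0.6363, 0.5343, 0.0016] rows 13.3 12.8
```

Request:
drive_tool(
  series=[
    [[0, 0, 0.15], [-0.2, 0.17, 0], -1],
    [[0, 0, 0.25], [-0.3, 0.25, 0], -1],
    [[0, 0, 0.35], [-0.45, 0.38, 0], -1],
    [[0, 0, 0.447], [-0.65, 0.52, 0], -1],
    [[0, 0, 0.447], [-0.65, 0.52, 0], -1],
  ],
)

```text
time_s: 2.15
ee_pos: [0.3027, 0.3756, 0.2315]
orientation: [-3.053, -0.737, -0.001]
force: [0.6, -0.3, 0.9]
gripper_width: 0.998
```

Run:
```python
from h import *
print(robot.read_state()['ee_pos'])
plan([.44,-.03,.25],-10)
```

```text
[0.30268805 0.37558392 0.23148541]
turn [-0.0002, -0.0001, 0.2064] shift [-0.0786, 0.5294, -0.0234] rows 8.6 4.3
```

Request:
drive_tool(
  series=[
    [[0, 0, 0.05], [-0.079, 0.53, -0.023], -1],
    [[0, 0, 0.1], [-0.079, 0.53, -0.023], -1],
    [[0, 0, 0.15], [-0.079, 0.53, -0.023], -1],
    [[0, 0, 0.206], [-0.079, 0.53, -0.023], -1],
    [[0, 0, 0.206], [-0.079, 0.53, -0.023], -1],
  ],
)

```text
time_s: 2.65
ee_pos: [0.3824, 0.139, 0.2424]
orientation: [-3.127, 0.277, -0.002]
force: [1.2, 0.1, -0.4]
gripper_width: 1.005
```

Run:
```python
from h import *
plan([.44,-.03,.25],-10)
```

```text
turn [-0.0007, -0.0003, -0.0008] shift [0.1081, 0.1952, -0.0099] rows 3.6 0.0
```

Request:
drive_tool(
  series=[
    [[0, 0, 0], [0.108, 0.195, -0.01], -1],
    [[0, 0, 0], [0.108, 0.195, -0.01], -1],
    [[0, 0, 0], [0.108, 0.195, -0.01], -1],
    [[0, 0, 0], [0.108, 0.195, -0.01], -1],
    [[0, 0, 0], [0.108, 0.195, -0.01], -1],
  ],
)

```text
time_s: 3.15
ee_pos: [0.4413, -0.0353, 0.2511]
orientation: [-3.126, 0.293, -0.006]
force: [-0.3, 0.7, 0.4]
gripper_width: 0.999
```

Run:
```python
from h import *
s=robot.read_state();print(s['ee_pos'],s['time_s'])
im,d,c=shot('wrist','w1.png'); print(c)
for t in ['reacher_grip','reacher_jaws','setjaw_mount','trigger','jaw','vial_center']:
    print(t,[(round(q['p'],2),np.round(c[2]+c[3]@np.array(q['xyz']),4).tolist(),pix(c,c[2]+c[3]@np.array(q['xyz'])).round().tolist()) for q in robot.recognise('wrist',t)][:2])
for a in [(.452,-.03,.03),(.48,.13,.03)]: print(pix(c,np.array(a)))
```

```text
[ 0.44128251 -0.03527409  0.25114819] 3.15
(array([[295.56250822,   0.        , 318.52420558],
       [  0.        , 295.56250822, 199.02910531],
       [  0.        ,   0.        ,   1.        ]]), -0.0172807229258809, array([0.45709276, 0.04511571, 0.39362352]), array([[ 0.9825173 ,  0.17796071,  0.05467847],
       [-0.18611959,  0.93200393,  0.31101154],
       [ 0.00438729, -0.31575095,  0.94883196]]))
reacher_grip [(0.63, [0.4687, 0.0143, 0.0314], [332.0, 126.0])]
reacher_jaws [(0.6, [0.4609, 0.0176, 0.0311], [325.0, 124.0])]
setjaw_mount [(0.9, [0.4679, 0.0191, 0.0293], [330.0, 122.0])]
trigger [(0.59, [0.4365, -0.0044, 0.0421], [308.0, 147.0])]
jaw [(0.59, [0.4582, 0.1312, 0.0303], [303.0, 19.0])]
vial_center [(0.66, [0.6316, -0.4101, 0.061], [485.0, 387.0])]
[324.44062295 163.84219439]
[323.25372511  15.86934106]
```

View pics/w1.png

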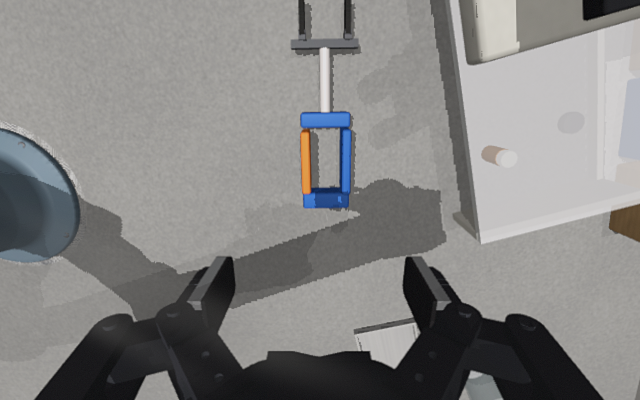

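The wrist view shows the reacher's grip around (326,160), orange plate on the left and blue on the right. The jaws are cut off at the top at columns 302 and 348. The vial is at (500,156) with its cap towards the right, and the lens cap is at (571,122). I'll move the camera over the jaws to measure the fixed-jaw setting.

Run:
```python
from h import *
plan([.455,.115,.10],-10)
```

```text
turn [-0.0007, -0.0001, 0.0002] shift [-0.0121, -0.1793, 0.1878] rows 4.2 0.0
```

Request:
drive_tool(
  series=[
    [[0, 0, 0], [-0.012, -0.18, 0.188], -1],
    [[0, 0, 0], [-0.012, -0.18, 0.188], -1],
    [[0, 0, 0], [-0.012, -0.18, 0.188], -1],
    [[0, 0, 0], [-0.012, -0.18, 0.188], -1],
    [[0, 0, 0], [-0.012, -0.18, 0.188], -1],
  ],
)

```text
time_s: 4.0
ee_pos: [0.4514, 0.1203, 0.0956]
orientation: [3.13, -0.258, -0.01]
force: [-1.4, 0.2, 1.4]
gripper_width: 1.001
```

Run:
```python
from h import *
import pickle
# earlier frame is gone; estimate vial from w1 pixels
c1=(np.array([[295.5625,0,318.5242],[0,295.5625,199.0291],[0,0,1]]),-0.01728,np.array([0.45709276,0.04511571,0.39362352]),np.array([[0.9825173,0.17796071,0.05467847],[-0.18611959,0.93200393,0.31101154],[0.00438729,-0.31575095,0.94883196]]))
print('vial top',onz(c1,np.array([507.]),np.array([157.5]),.045),'base',onz(c1,np.array([487.]),np.array([154.]),.003))
print('front', onz(c1,np.array([440.,482.]),np.array([20.,243.]),.078))
s=robot.read_state();print(s['ee_pos'],s['time_s'])
im,d,c=shot('wrist','w2.png'); pickle.dump((im,d,c),open('w2.pkl','wb'))
for q in robot.recognise('wrist','jaw')[:2]+robot.recognise('wrist','setjaw_mount')[:2]:
    print(q['p'],c[2]+c[3]@np.array(q['xyz']))
```

```text
vial top [[ 0.66885155 -0.05997671  0.045     ]] base [[ 0.66761211 -0.06283394  0.003     ]]
front [[ 0.58493869  0.09541189  0.078     ]
 [ 0.62041059 -0.14935339  0.078     ]]
[0.45138578 0.12031147 0.09562456] 4.0
0.56 [0.45954891 0.13458223 0.0305044 ]
0.97 [0.47106813 0.05441354 0.02674283]
```

View pics/w2.png

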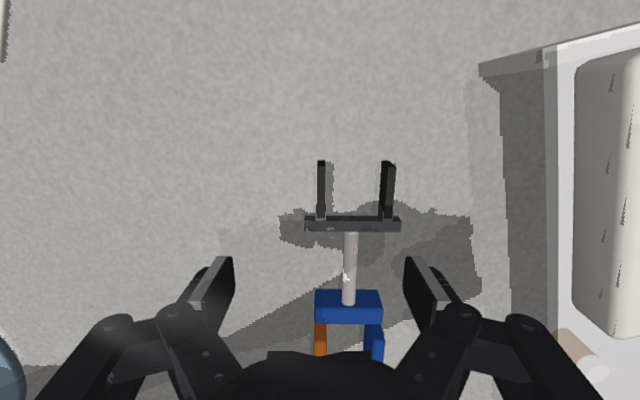

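Run:
```python
from h import *
import pickle
im,d,c=pickle.load(open('w2.pkl','rb'))
V,U=np.mgrid[150:250,290:420]; W=world(c,U,V,d[150:250,290:420]); g=im[150:250,290:420].max(2)
m=(W[...,2]>.024)&(W[...,2]<.036)
P=W[m]; print(len(P), P[:,2].mean())
# bar: rows 217-230 ; jaws rows <214
J=m&(V<212); uu=U[J]
for nm,s in [('moving',J&(U<350)),('fixed',J&(U>350))]:
    q=W[s]; r=cv2.minAreaRect(q[:,:2].astype(np.float32)); print(nm,len(q),np.median(q[:,2]),q[:,:2].mean(0),r)
np.set_printoptions(linewidth=220,precision=1,suppress=True)
for v in (170,185,200): print(v,(1e3*W[v-150,24:110,2]).astype(int).tolist()); print(g[v-150,24:110].tolist())
# reacher axis: blue block
hsv=cv2.cvtColor(im,cv2.COLOR_RGB2HSV); b=(hsv[...,0]>100)&(hsv[...,0]<125)&(hsv[...,1]>150); b[:285]=0;b[315:]=0;b[:,:300]=0;b[:,395:]=0
v,u=np.nonzero(b); q=world(c,u,v,d[v,u]); k=abs(q[:,2]-.03)<.003; print('block',q[k].mean(0),cv2.minAreaRect(q[k][:,:2].astype(np.float32)))
B=m&(V>216)&(V<232); print('bar',W[B].mean(0),cv2.minAreaRect(W[B][:,:2].astype(np.float32)))
```

```text
2300 0.027393479076041574
moving 379 0.02970165748214898 [0.4569505  0.14001616] ((0.45670029520988464, 0.1391066014766693), (0.035484734922647476, 0.006936447694897652), 81.03340148925781)
fixed 459 0.02957735148839183 [0.50684672 0.1316306 ] ((0.5069895386695862, 0.1303829401731491), (0.03543146327137947, 0.0067781684920191765), 79.21235656738281)
170 [-1, 0, 0, 29, 30, 30, 29, 29, 29, 29, 29, 0, 0, 0, 0, 0, 1, 0, 0, 0, 0, -1, 0, -1, 0, 0, 0, 0, 0, 0, 0, -1, 0, 0, 0, 1, 0, 0, 0, 0, 0, 1, 0, -1, 0, 0, 0, 0, 0, 0, 0, 1, 0, -1, 0, 0, 0, 0, 0, 0, 0, 0, 0, 0, 0, 0, 0, 6, 11, 14, 18, 21, 23, 27, 28, 29, 29, 30, 30, 29, 29, 30, 30, 0, 0, 1]
[175, 170, 174, 75, 43, 48, 48, 50, 49, 49, 49, 84, 118, 118, 116, 115, 117, 116, 117, 150, 151, 172, 173, 172, 171, 171, 170, 168, 167, 168, 171, 173, 172, 172, 172, 171, 172, 174, 173, 170, 167, 165, 167, 170, 173, 175, 175, 178, 177, 177, 175, 173, 170, 168, 168, 169, 168, 168, 168, 170, 172, 161, 159, 159, 158, 162, 166, 68, 15, 18, 24, 25, 20, 26, 48, 51, 50, 49, 49, 49, 45, 63, 131, 177, 172, 171]
185 [0, 0, 0, 29, 29, 29, 29, 29, 30, 29, 30, 0, 
[... 897 characters left out ...]
9, 30, 29, 28, 29, 30, 0, 0, 0, 0, 0, 0]
[158, 162, 169, 75, 46, 53, 53, 54, 53, 49, 57, 116, 116, 113, 113, 114, 114, 113, 115, 155, 177, 175, 171, 169, 167, 166, 165, 166, 167, 168, 168, 170, 171, 173, 174, 173, 171, 168, 166, 167, 167, 168, 168, 168, 172, 172, 172, 171, 169, 171, 174, 176, 177, 176, 174, 172, 170, 171, 170, 138, 137, 142, 147, 150, 127, 39, 17, 21, 23, 22, 23, 35, 54, 55, 52, 51, 53, 49, 51, 84, 117, 113, 110, 121, 170, 172]
block [0.5 0.  0. ] ((0.46257948875427246, 0.02865801751613617), (0.00839455146342516, 0.058465100824832916), 81.55924224853516)
bar [0.5 0.1 0. ] ((0.4769383668899536, 0.1070517897605896), (0.01439236756414175, 0.07605360448360443), 80.6496353149414)
```

The wrist view shows the moving jaw at column 321, the fixed jaw at 388 and the cross bar at row 223. The bar measures 76.05 mm against a true 76, so the scale is good. The jaw gap is about 45.0 mm, which puts first contact with the vial at roughly 23 mm of squeeze. Next I go to the grip.

Run:
```python
from h import *
plan([.454,-.025,.10],-9.8)
plan([.454,-.025,.006],-9.8)
```

```text
turn [-0.0002, 0.0001, -0.0001] shift [0.0291, 0.1736, -0.0007] rows 2.8 0.0
turn [-0.0002, 0.0001, -0.0001] shift [0.0292, 0.1737, 0.1168] rows 3.4 0.0
```

Request:
drive_tool(
  series=[
    [[0, 0, 0], [0.029, 0.174, 0], -1],
    [[0, 0, 0], [0.029, 0.174, 0], -1],
    [[0, 0, 0], [0.029, 0.174, 0], -1],
    [[0, 0, 0], [0.029, 0.174, 0], -1],
    [[0, 0, 0], [0.029, 0.174, 0.02], -1],
  ],
)

```text
time_s: 4.65
ee_pos: [0.4569, -0.0283, 0.0868]
orientation: [-3.125, 0.28, -0.012]
force: [0.2, 0.5, 0.6]
gripper_width: 1.0
```

Run:
```python
from h import *
plan([.454,-.025,.006],-9.8)
im,d,c=shot('wrist')
hsv=cv2.cvtColor(im,cv2.COLOR_RGB2HSV)
for nm,b in [('blue',(hsv[...,0]>100)&(hsv[...,0]<125)&(hsv[...,1]>150)),('orange',(hsv[...,0]<18)&(hsv[...,1]>150))]:
    b=b&(d>0); v,u=np.nonzero(b); q=world(c,u,v,d[v,u]); s=np.radians(80.2); ex=np.array([np.cos(s),np.sin(s)]);ey=np.array([-ex[1],ex[0]])
    r=q[:,:2]-[.454,-.025]
    for lo,hi in [(.025,.033),(.042,.050)]:
        k=(q[:,2]>lo)&(q[:,2]<hi)&(np.linalg.norm(r,axis=1)<.1)
        if k.sum()>20: print(nm,lo,k.sum(),'x',np.percentile(r[k]@ex,[1,50,99]).round(4),'y',np.percentile(r[k]@ey,[1,50,99]).round(4))
```

```text
turn [-0.0014, -0.0024, -0.0024] shift [-0.0051, -0.0029, 0.1009] rows 1.6 0.1
blue 0.025 3950 x [-0.0628  0.0418  0.0566] y [-0.0283 -0.001   0.0285]
blue 0.042 1656 x [-0.0388  0.0025  0.0371] y [-0.0293 -0.0239 -0.0189]
orange 0.025 157 x [-0.0344  0.011   0.0358] y [0.0191 0.0192 0.0281]
orange 0.042 1584 x [-0.0375  0.0026  0.0351] y [0.0192 0.0241 0.0294]
```

Request:
drive_tool(
  series=[
    [[-0.001, -0.002, -0.002], [-0.005, -0.003, 0.03], -1],
    [[-0.001, -0.002, -0.002], [-0.005, -0.003, 0.06], -1],
    [[-0.001, -0.002, -0.002], [-0.005, -0.003, 0.09], -1],
    [[-0.001, -0.002, -0.002], [-0.005, -0.003, 0.101], -1],
    [[-0.001, -0.002, -0.002], [-0.005, -0.003, 0.101], -1],
  ],
)

```text
time_s: 5.2
ee_pos: [0.4502, -0.024, 0.0029]
orientation: [3.13, -0.266, -0.01]
force: [0.1, -0.0, -0.1]
gripper_width: 1.002
```

Run:
```python
from h import *
plan([.454,-.025,.006],-9.8); print(robot.read_state()['ee_pos'])
```

```text
turn [0.0004, 0.0019, 0.0004] shift [0.0049, 0.0005, -0.0039] rows 0.1 0.0
[ 0.45018569 -0.02396463  0.00292392]
```

Request:
drive_tool(
  series=[
    [[0, 0.002, 0], [0.005, 0, -0.004], -1],
    [[0, 0.002, 0], [0.005, 0, -0.004], -0.32],
    [[0, 0.002, 0], [0.005, 0, -0.004], -0.32],
    [[0, 0.002, 0], [0.005, 0, -0.004], -0.32],
    [[0, 0.002, 0], [0.005, 0, -0.004], -0.32],
  ],
  newtons=20,
)

```text
time_s: 5.7
ee_pos: [0.4562, -0.0246, 0.0078]
orientation: [3.13, -0.266, 0.006]
force: [0.0, 1.0, 7.9]
gripper_width: 0.661
```

Run:
```python
from h import *
s=robot.read_state(); print(s['gripper_width']*85,s['ee_pos'],s['force'],s['time_s']); plan([.454,-.025,.006],-9.8)
for _ in range(3): robot.grab_frame('wrist'); print(robot.read_state()['gripper_width']*85)
```

```text
56.19325067699624 [ 0.45624943 -0.02458829  0.00778539] [0.0115164  1.00357924 7.85031216] 5.7
turn [-0.0001, -0.0012, 0.0004] shift [-0.0027, 0.001, 0.0022] rows 0.1 0.0
56.3163292586516
56.57701641296866
56.351107864884504
```

Request:
drive_tool(
  series=[
    [[0, -0.001, 0], [0, 0, -0.02], -0.32],
    [[0, -0.001, 0], [0, 0, -0.05], -0.32],
    [[0, -0.001, 0], [-0.02, 0.04, -0.06], -0.32],
    [[0, -0.001, 0], [-0.04, 0.08, -0.06], -0.32],
    [[0, -0.001, 0], [-0.04, 0.08, -0.06], -0.32],
  ],
)

```text
time_s: 6.35
ee_pos: [0.4093, -0.0857, 0.0555]
orientation: [-3.129, 0.278, 0.005]
force: [-0.5, 0.7, -2.0]
gripper_width: 0.662
```

Run:
```python
from h import *
s=robot.read_state(); print(s['gripper_width']*85,s['force'],s['moment']); plan([.407,-.1,.055],-84)
```

```text
56.24440934518187 [-0.51697683  0.74468387 -2.00000658] [-0.0088432   0.05368552  0.01754727]
turn [0.0006, 0.0008, 0.4103] shift [0.0003, 0.0181, 0.0006] rows 0.3 8.6
```

Request:
drive_tool(
  series=[
    [[0, 0, 0.045], [0, 0.018, 0], -0.32],
    [[0, 0, 0.09], [0, 0.018, 0], -0.32],
    [[0, 0, 0.135], [0, 0.018, 0], -0.32],
    [[0, 0, 0.18], [0, 0.018, 0], -0.32],
    [[0, 0, 0.225], [0, 0.018, 0], -0.32],
  ],
)

```text
time_s: 6.85
ee_pos: [0.4067, -0.0994, 0.0556]
orientation: [2.836, -1.352, -0.005]
force: [-0.5, 0.9, -2.1]
gripper_width: 0.66
```

Request:
drive_tool(
  series=[
    [[0, 0, 0.045], [0, 0, 0], -0.32],
    [[0, 0, 0.09], [0, 0, 0], -0.32],
    [[0, 0, 0.135], [0, 0, 0], -0.32],
    [[0, 0, 0.18], [0, 0, 0], -0.32],
    [[0, 0, 0.18], [0, 0, 0], -0.32],
  ],
)

```text
time_s: 7.35
ee_pos: [0.4066, -0.0989, 0.0555]
orientation: [2.346, -2.087, -0.005]
force: [0.4, 0.1, -2.2]
gripper_width: 0.664
```

Run:
```python
from h import *
s=robot.read_state(); print(s['gripper_width']*85,s['force'],s['moment'],s['joint_pos']); plan([.407,-.09,.055],-84)
im,d,c=shot('wrist','w3.png')
import pickle; pickle.dump((im,d,c),open('w3.pkl','wb'))
print(pix(c,np.array([[.667,-.0615,.045],[.667,-.0615,.0],[.612,-.1504,.078],[.5818,.2028,.078]])))
for t in ['vial_center','canister','lenscap','reacher_jaws','riser']: print(t,[(round(q['p'],2),np.round(c[2]+c[3]@np.array(q['xyz']),4).tolist()) for q in robot.recognise('wrist',t)][:2])
```

```text
56.481294049481036 [ 0.40931959  0.07896161 -2.15009676] [-0.03206705 -0.01849452  0.03624673] [-0.75871458  0.36566     1.00981124  2.29716456 -0.48521498  0.70679291
 -0.85196191]
turn [0.001, 0.0004, 0.0038] shift [-0.011, -0.0018, 0.0006] rows 0.2 0.1
[[ 297.86816973 -462.84681249]
 [ 304.00293523 -302.92777487]
 [ 585.2238941  -322.45833737]
 [-435.37752388 -225.74538809]]
vial_center []
canister []
lenscap []
reacher_jaws [(0.65, [0.4412, -0.0938, 0.0799])]
riser []
```

View pics/w3.png

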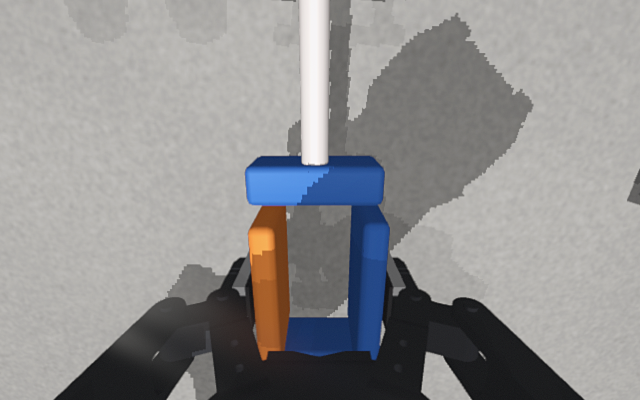

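The wrist view shows the reacher held square, its tube running straight up at column 314; the jaws are out of view. I'll check the tool axis, the vial and the riser in the fixed cameras.

Run:
```python
from h import *
import pickle
im,d,c=pickle.load(open('w3.pkl','rb'))
# tube axis from wrist
V,U=np.mgrid[0:150,280:350]; W=world(c,U,V,d[0:150,280:350]); k=(W[...,2]>.055)&(W[...,2]<.085)
q=W[k]; top=[]
xs=[]
for lo in np.arange(.46,.54,.01):
    s=(q[:,0]>lo)&(q[:,0]<lo+.01)
    if s.sum()>30: xs.append((q[s,0].mean(),q[s,1].mean(),np.percentile(q[s,2],90)))
xs=np.array(xs); print(xs.round(4)); print('yaw',np.degrees(np.arctan(np.polyfit(xs[:,0],xs[:,1],1))),'slope z',np.polyfit(xs[:,0],xs[:,2],1))
for n,z in [('top',.045),('scene',.045)]:
    im,d,c=shot(n,n+'3.png'); p0=pix(c,np.array([.667,-.0615,.045])).round().astype(int); print(n,p0)
    g=im.astype(int).sum(2)/3; a=g[p0[1]-12:p0[1]+13,p0[0]-12:p0[0]+13]; print('max',a.max(),np.median(a))
    m=(a>np.median(a)+.5*(a.max()-np.median(a))); nn,l,st,ce=cv2.connectedComponentsWithStats(m.astype(np.uint8))
    for s,e in zip(st[1:],ce[1:]):
        uv=e+p0-12; print(s[4],uv, onz(c,np.array([uv[0]]),np.array([uv[1]]),.045).round(4))
    for t in ['vial_center','riser','canister','lenscap','reacher_jaws','tile_top']: print(t,[(round(q['p'],2),np.round(c[2]+c[3]@np.array(q['xyz']),4).tolist()) for q in robot.recognise(n,t)][:3])
a=cv2.imread('pics/top3.png')[90:230,260:420]; b=cv2.imread('pics/scene3.png')[170:310,230:430]
cv2.imwrite('pics/c3.png',np.vstack([cv2.resize(a,(640,560))[:300*0+560][::1],]) if 0 else np.hstack([cv2.resize(a,(400,350),interpolation=cv2.INTER_CUBIC),cv2.resize(b,(400,350)[:2],interpolation=cv2.INTER_CUBIC)]))
```

```text
[[ 0.4695 -0.0881  0.0733]
 [ 0.475  -0.0892  0.0736]
 [ 0.4851 -0.088   0.0736]
 [ 0.495  -0.0868  0.0736]
 [ 0.5051 -0.0856  0.0735]
 [ 0.515  -0.0845  0.0736]
 [ 0.5221 -0.084   0.0734]]
yaw [ 5.40205894 -7.59990889] slope z [0.00070317 0.07316342]
top [355 150]
max 188.0 170.0
16 [355.  149.5] [[ 0.67   -0.0632  0.045 ]]
vial_center [(0.39, [0.643, -0.4488, 0.048])]
riser [(0.82, [0.6744, 0.0717, 0.1145])]
canister []
lenscap []
reacher_jaws [(0.63, [0.5248, -0.0887, 0.0732])]
tile_top [(0.98, [0.7583, 0.354, 0.0043]), (0.96, [0.5186, 0.358, 0.0036]), (0.6, [0.2147, 0.3667, 0.0072])]
scene [290 244]
max 210.0 191.0
209 [288.91866029 236.19138756] [[ 0.6365 -0.0606  0.045 ]]
19 [290.26315789 245.26315789] [[ 0.6704 -0.0618  0.045 ]]
vial_center [(0.61, [0.4597, -0.0877, 0.0753])]
riser [(0.95, [0.7316, 0.0899, 0.1301])]
canister []
lenscap [(0.58, [0.7756, -0.0398, 0.0121])]
reacher_jaws [(0.97, [0.4579, -0.0854, 0.0778])]
tile_top [(0.83, [0.2241, 0.396, 0.0102]), (0.72, [0.7605, 0.3549, 0.0068]), (0.66, [0.5186, 0.3609, 0.0048])]
```

View pics/c3.png

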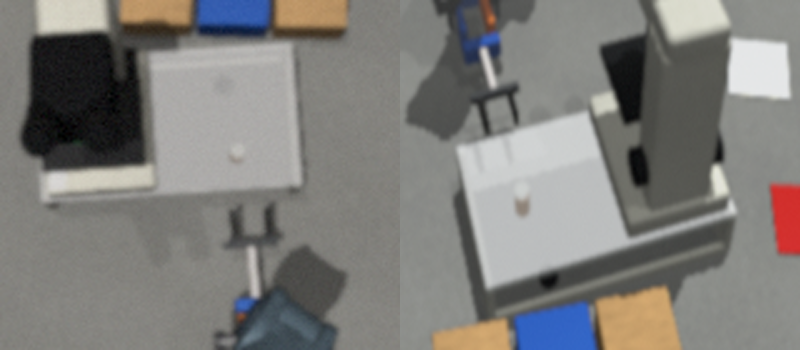

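Left crop: the jaws point into the open front of the riser, and the vial cap is at (237,152). Top and scene agree on the vial at (0.670, -0.0625), with riser yaw about 5°. I'll drop to entry height in front of the riser.

Run:
```python
from h import *
plan([.407,-.085,.018],-85)
```

```text
turn [0.0008, 0.0004, 0.0091] shift [-0.0178, -0.0026, 0.047] rows 0.8 0.2
```

Request:
drive_tool(
  series=[
    [[0.001, 0, 0.009], [-0.018, -0.0025, 0.02], -0.32],
    [[0.001, 0, 0.009], [-0.018, -0.0025, 0.047], -0.32],
    [[0.001, 0, 0.009], [-0.018, -0.0025, 0.047], -0.32],
    [[0.001, 0, 0.009], [-0.018, -0.0025, 0.047], -0.32],
  ],
)

```text
time_s: 8.75
ee_pos: [0.4066, -0.0853, 0.018]
orientation: [-2.316, 2.123, 0.002]
force: [-0.2, -0.5, -1.6]
gripper_width: 0.663
```

Run:
```python
from h import *
s=robot.read_state(); print(s['ee_pos'],s['force']);plan([.5086,-.076,.018],-85)
im,d,c=shot('wrist'); V,U=np.mgrid[0:150,270:360]; W=world(c,U,V,d[0:150,270:360]); k=(W[...,2]>.028)&(W[...,2]<.045); q=W[k]
xs=np.array([(q[s,0].mean(),q[s,1].mean(),np.percentile(q[s,2],90)) for lo in np.arange(.48,.53,.01) for s in [(q[:,0]>lo)&(q[:,0]<lo+.01)] if s.sum()>30])
print(xs.round(4),np.polyfit(xs[:,0],xs[:,1],1))
```

```text
[ 0.40658186 -0.08525616  0.01804572] [-0.16316459 -0.47620822 -1.60769465]
turn [0.0002, 0.0003, -0.0001] shift [-0.0004, -0.128, -0.0] rows 2.0 0.0
[[ 0.485  -0.0767  0.0363]
 [ 0.495  -0.0757  0.0363]
 [ 0.5051 -0.0749  0.0362]
 [ 0.515  -0.0741  0.0362]
 [ 0.5223 -0.0737  0.0362]] [ 0.08143065 -0.11609262]
```

Request:
drive_tool(
  series=[
    [[0, 0, 0], [0, -0.03, 0], -0.32],
    [[0, 0, 0], [0, -0.055, 0], -0.32],
    [[0, 0, 0], [0, -0.08, 0], -0.32],
    [[0, 0, 0], [0, -0.105, 0], -0.32],
    [[0, 0, 0], [0, -0.115, 0], -0.32],
  ],
)

```text
time_s: 9.3
ee_pos: [0.5025, -0.0775, 0.0201]
orientation: [-2.314, 2.119, -0.007]
force: [-0.4, 0.2, -2.7]
gripper_width: 0.665
```

Run:
```python
from h import *
s=robot.read_state(); print(s['ee_pos'],s['force']);plan([.5086,-.076,.018],-85)
```

```text
[ 0.50252737 -0.07745668  0.02011495] [-0.44952668  0.22190923 -2.68954185]
turn [-0.0017, -0.0002, 0.0003] shift [-0.0011, -0.0077, 0.0027] rows 0.1 0.0
```

Request:
drive_tool(
  series=[
    [[-0.001, 0, 0], [-0.001, -0.008, 0.002], -0.32],
    [[-0.001, 0, 0], [-0.001, -0.008, 0.002], -0.32],
    [[-0.001, 0, 0], [-0.001, -0.008, 0.002], -0.32],
  ],
)

```text
time_s: 9.6
ee_pos: [0.508, -0.0763, 0.0185]
orientation: [-2.316, 2.121, -0.002]
force: [-0.5, -0.0, -2.4]
gripper_width: 0.66
```

Run:
```python
from h import *
s=robot.read_state(); print(s['ee_pos'],s['force'],s['gripper_width']*85);plan([.5086,-.076,.018],-85)
a,_,c1=shot('top');b,_,c2=shot('scene')
print(pix(c1,np.array([.67,-.0625,.04])),pix(c2,np.array([.67,-.0625,.04])))
a=a[110:190,310:400,::-1]; b=b[195:275,245:335,::-1]
cv2.imwrite('pics/c4.png',np.hstack([cv2.resize(x,(400,356),interpolation=cv2.INTER_CUBIC) for x in (a,b)]))
```

```text
[ 0.50795234 -0.07625782  0.01852884] [-0.47063932 -0.03067073 -2.35787289] 56.096001407849634
turn [-0.0004, -0.0001, 0.0001] shift [-0.0003, -0.0008, 0.0007] rows 0.0 0.0
[354.72799909 149.74673041] [290.07305965 246.18986219]
```

View pics/c4.png

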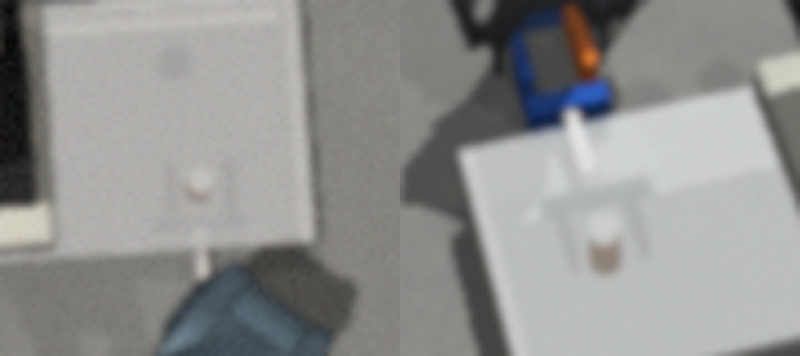

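Both crops show the vial centred between the jaws under the clear plate. Now I squeeze in stages, short of contact first.

Request:
drive_tool(
  series=[
    [[0, 0, 0], [0, -0.001, 0], -0.2],
    [[0, 0, 0], [0, -0.001, 0], -0.1],
    [[0, 0, 0], [0, -0.001, 0], 0.0],
    [[0, 0, 0], [0, -0.001, 0], 0.06],
    [[0, 0, 0], [0, -0.001, 0], 0.06],
  ],
)

```text
time_s: 10.2
ee_pos: [0.5082, -0.0763, 0.0183]
orientation: [-2.316, 2.122, -0.001]
force: [0.3, 0.7, -1.5]
gripper_width: 0.473
```

```bash
cat >> h.py <<'E'
def feel(k=6):
    w=[];f=[]
    for _ in range(k):
        im,d=robot.grab_frame('wrist'); s=robot.read_state(); w.append(s['gripper_width']*85); f.append(np.r_[s['force'],s['moment']])
    c=cam('wrist'); V,U=np.mgrid[0:150,270:360]; W=world(c,U,V,d[0:150,270:360]); g=d[0:150,270:360]>0
    q=W[g&(W[...,0]>.58)*0+g]
    s=robot.read_state(); x0=s['ee_pos'][0]
    q=W[g&(W[...,2]<s['ee_pos'][2]+.03)&(W[...,2]>s['ee_pos'][2]+.0)]; k2=(q[:,0]>x0+.075)&(q[:,0]<x0+.09)
    print('w',np.mean(w).round(3),np.std(w).round(3),'f',np.mean(f,0).round(3),'tubetop',np.percentile(q[k2,2],90).round(4) if k2.sum() else None,'ee',s['ee_pos'].round(4),'t',s['time_s'])
E
python3 -c "
from h import *
feel()"
```

```text
w 40.212 0.206 f [ 0.125  0.255 -1.567 -0.016  0.016 -0.007] tubetop 0.0337 ee [ 0.5083 -0.0763  0.0184] t 10.5
```

Request:
drive_tool(
  series=[
    [[0, 0, 0], [0, 0, 0], 0.1],
    [[0, 0, 0], [0, 0, 0], 0.13],
    [[0, 0, 0], [0, 0, 0], 0.13],
  ],
)

```text
time_s: 10.8
ee_pos: [0.5083, -0.0763, 0.0184]
orientation: [-2.316, 2.122, -0.001]
force: [-0.0, 0.4, -2.0]
gripper_width: 0.435
```

```bash
python3 -c "
from h import *
feel()"
```

```text
w 37.045 0.178 f [ 0.115 -0.233 -2.18  -0.006  0.021 -0.027] tubetop 0.0334 ee [ 0.5083 -0.0762  0.0184] t 11.1
```

Request:
drive_tool(
  series=[
    [[0, 0, 0], [0, 0, 0], 0.16],
    [[0, 0, 0], [0, 0, 0], 0.16],
    [[0, 0, 0], [0, 0, 0], 0.16],
  ],
)

```text
time_s: 11.4
ee_pos: [0.5083, -0.0763, 0.0184]
orientation: [-2.316, 2.122, -0.001]
force: [-0.0, 0.3, -2.8]
gripper_width: 0.422
```

```bash
python3 -c "
from h import *
feel(10)"
```

```text
w 35.976 0.161 f [-0.13  -0.187 -1.809 -0.042 -0.003 -0.008] tubetop 0.0333 ee [ 0.5083 -0.0763  0.0184] t 11.9
```

Request:
drive_tool(
  series=[
    [[0, 0, 0], [0, 0, 0], 0.18],
    [[0, 0, 0], [0, 0, 0], 0.18],
    [[0, 0, 0], [0, 0, 0], 0.18],
  ],
)

```text
time_s: 12.2
ee_pos: [0.5083, -0.0763, 0.0184]
orientation: [-2.316, 2.122, -0.001]
force: [-0.4, -0.1, -0.9]
gripper_width: 0.412
```

```bash
python3 -c "
from h import *
feel(8)"
```

```text
w 35.202 0.117 f [-0.17  -0.223 -1.173 -0.034 -0.003 -0.032] tubetop 0.0333 ee [ 0.5083 -0.0763  0.0184] t 12.6
```

Request:
drive_tool(
  series=[
    [[0, 0, 0], [0, 0, -0.006], 0.18],
    [[0, 0, 0], [0, 0, -0.012], 0.18],
    [[0, 0, 0], [0, 0, -0.012], 0.18],
    [[0, 0, 0], [0, 0, -0.012], 0.18],
  ],
)

```text
time_s: 13.0
ee_pos: [0.5085, -0.0762, 0.0282]
orientation: [-2.316, 2.122, -0.002]
force: [-0.8, -0.3, -3.0]
gripper_width: 0.411
```

Run:
```python
from h import *
feel(8)
a,_,c1=shot('top');b,_,c2=shot('scene')
a=a[110:190,310:400,::-1]; b=b[195:275,245:335,::-1]
cv2.imwrite('pics/c5.png',np.hstack([cv2.resize(x,(400,356),interpolation=cv2.INTER_CUBIC) for x in (a,b)]))
```

```text
w 35.124 0.183 f [ 0.115  0.042 -2.565 -0.027  0.079  0.004] tubetop 0.0426 ee [ 0.5082 -0.0763  0.0279] t 13.4
```

View pics/c5.png

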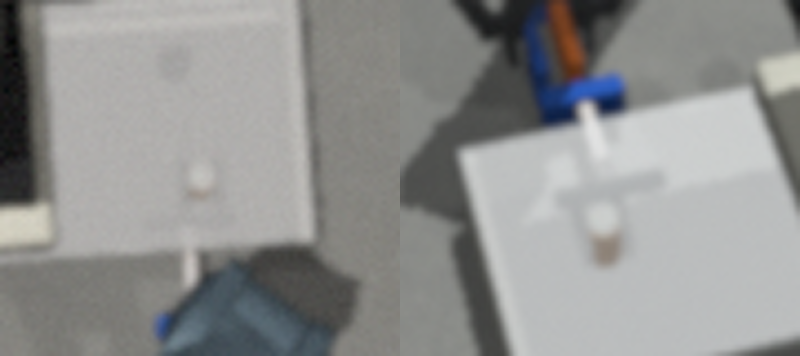

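The vial rose with the jaws: its cap moved up in the scene crop, and the wrist load and moment increased. I'll draw it out straight back.

Request:
drive_tool(
  series=[
    [[0, 0, 0], [0, 0.012, 0], 0.18],
    [[0, 0, 0], [0, 0.035, 0], 0.18],
    [[0, 0, 0], [0, 0.06, 0], 0.18],
    [[0, 0, 0], [0, 0.085, 0], 0.18],
    [[0, 0, 0], [0, 0.11, 0], 0.18],
  ],
)

```text
time_s: 14.0
ee_pos: [0.4188, -0.0842, 0.0277]
orientation: [-2.315, 2.123, 0.0]
force: [-0.1, 0.0, -1.8]
gripper_width: 0.415
```

Request:
drive_tool(
  series=[
    [[0, 0, 0], [0, 0.02, 0], 0.18],
    [[0, 0, 0], [0, 0.025, 0], 0.18],
    [[0, 0, 0], [0, 0.025, -0.01], 0.18],
    [[0, 0, 0], [0, 0.025, -0.03], 0.18],
    [[0, 0, 0], [0, 0.025, -0.04], 0.18],
  ],
)

```text
time_s: 14.5
ee_pos: [0.4012, -0.0862, 0.0613]
orientation: [-2.314, 2.121, -0.005]
force: [0.5, 0.6, -2.1]
gripper_width: 0.414
```

Run:
```python
from h import *
feel(2)
print(robot.read_state()['joint_pos'])
a,_,c1=shot('top');b,_,c2=shot('scene')
a=a[110:230,280:415,::-1]; b=b[160:260,225:337,::-1]
cv2.imwrite('pics/c6.png',np.hstack([cv2.resize(x,(400,356),interpolation=cv2.INTER_CUBIC) for x in (a,b)]))
```

```text
w 35.102 0.159 f [ 0.571 -0.207 -2.381  0.031  0.029  0.034] tubetop 0.0764 ee [ 0.4015 -0.0859  0.0612] t 14.6
[-0.8355762   0.33482761  1.05600487  2.31840284 -0.46052549  0.70238063
 -0.92722709]
```

View pics/c6.png

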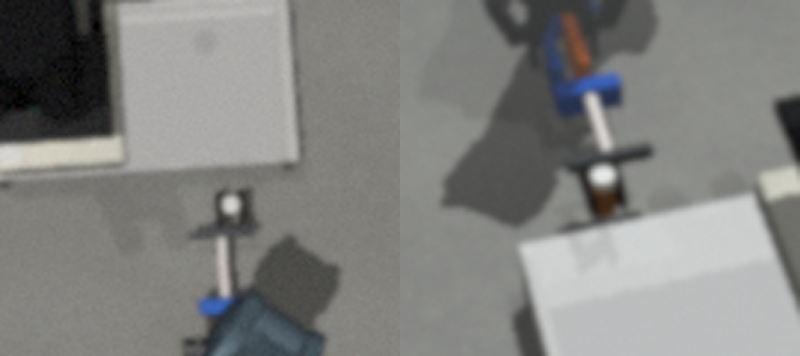

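The vial is out, held upright between the jaws and clear of the riser. I'll swing it towards the tile.

Request:
drive_tool(
  series=[
    [[0, 0, -0.02], [0, 0, 0], 0.18],
    [[0, 0, -0.06], [0, 0, 0], 0.18],
    [[0, 0, -0.1], [0, 0, 0], 0.18],
    [[0, 0, -0.14], [0, 0, 0], 0.18],
    [[0, 0, -0.18], [0, 0, 0], 0.18],
  ],
)

```text
time_s: 15.2
ee_pos: [0.3994, -0.0856, 0.0596]
orientation: [2.82, -1.384, 0.001]
force: [0.4, 0.9, -2.3]
gripper_width: 0.417
```

Request:
drive_tool(
  series=[
    [[0, 0, -0.04], [0, 0, 0], 0.18],
    [[0, 0, -0.08], [0, 0, 0], 0.18],
    [[0, 0, -0.115], [0, 0, 0], 0.18],
    [[0, 0, -0.12], [0, 0, 0], 0.18],
    [[0, 0, -0.12], [0, 0, 0], 0.18],
  ],
)

```text
time_s: 15.7
ee_pos: [0.3992, -0.0857, 0.0592]
orientation: [3.028, -0.834, -0.0]
force: [-0.3, -0.6, -3.1]
gripper_width: 0.415
```

Run:
```python
from h import *
s=robot.read_state(); print(s['ee_pos'],s['force'],s['gripper_width']*85,s['time_s']); plan([.436,.2197,.062],-30)
```

```text
[ 0.39916704 -0.08570604  0.0592209 ] [-0.34265467 -0.57162626 -3.09323331] 35.30455859793318 15.7
turn [0.0001, 0.0, -0.0045] shift [-0.1559, -0.3515, -0.0036] rows 6.2 0.1
```

Request:
drive_tool(
  series=[
    [[0, 0, -0.004], [-0.01, -0.02, -0.004], 0.18],
    [[0, 0, -0.004], [-0.03, -0.065, -0.004], 0.18],
    [[0, 0, -0.004], [-0.05, -0.115, -0.004], 0.18],
    [[0, 0, -0.004], [-0.072, -0.165, -0.004], 0.18],
    [[0, 0, -0.004], [-0.094, -0.215, -0.004], 0.18],
  ],
)

```text
time_s: 16.2
ee_pos: [0.4227, 0.1021, 0.0623]
orientation: [3.033, -0.819, 0.0]
force: [-0.6, -0.1, -2.6]
gripper_width: 0.411
```

Request:
drive_tool(
  series=[
    [[0, 0, 0], [-0.018, -0.04, 0], 0.18],
    [[0, 0, 0], [-0.036, -0.08, 0], 0.18],
    [[0, 0, 0], [-0.048, -0.11, 0], 0.18],
    [[0, 0, 0], [-0.054, -0.122, 0], 0.18],
    [[0, 0, 0], [-0.054, -0.122, 0], 0.18],
  ],
)

```text
time_s: 16.7
ee_pos: [0.4344, 0.2097, 0.062]
orientation: [3.033, -0.815, 0.0]
force: [-0.3, -0.6, -2.3]
gripper_width: 0.416
```

Run:
```python
from h import *
feel(2)
plan([.436,.2197,.062],-30)
a,da,c1=shot('top');b,db,c2=shot('scene')
for n,im,c in (('top',a,c1),('scene',b,c2)):
    p0=pix(c,np.array([.517,.36,.085])).round().astype(int); g=im.astype(int)
    cv2.imwrite('pics/c7%s.png'%n,im[p0[1]-40:p0[1]+40,p0[0]-45:p0[0]+45,::-1]); print(n,p0)
    m=robot.silhouettes(n,'vial_center')
    for q in m[:2]:
        v,u=np.nonzero(q['mask']); print(q['p'],len(u),u.mean(),v.mean(),onz(c,np.array([u.mean()]),np.array([v.mean()]),.085))
x=[cv2.resize(cv2.imread('pics/c7%s.png'%n),(400,356),interpolation=cv2.INTER_CUBIC) for n in ('top','scene')]
cv2.imwrite('pics/c7.png',np.hstack(x))
```

```text
w 34.79 0.014 f [-0.033 -0.427 -2.403 -0.119  0.059  0.004] tubetop None ee [0.434  0.2063 0.0618] t 16.8
turn [0.0008, -0.0, -0.0019] shift [-0.0064, -0.0157, -0.0003] rows 0.3 0.0
top [231 188]
0.42 42 235.5 189.5952380952381 [[0.51272051 0.34561217 0.085     ]]
scene [413 180]
0.48 36 408.30555555555554 180.83333333333334 [[0.51625009 0.34539677 0.085     ]]
```

View pics/c7.png

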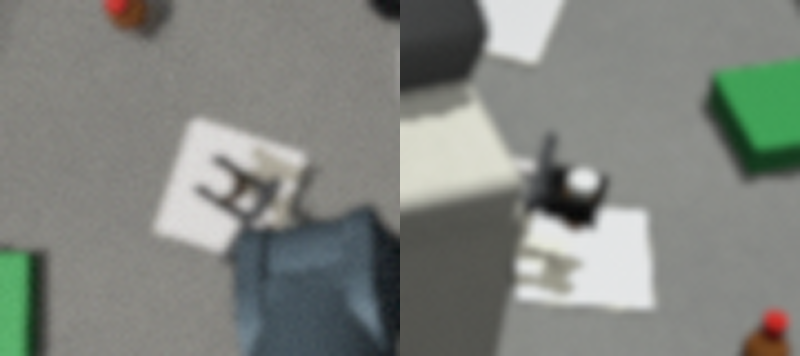

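The top crop shows the jaws with the vial over the small white tile at about (240,187); the vial's cap is also seen in the scene view. Centring and lowering now.

Request:
drive_tool(
  series=[
    [[0, 0, -0.002], [-0.006, -0.015, 0], 0.18],
    [[0, 0, -0.002], [-0.006, -0.016, 0.01], 0.18],
    [[0, 0, -0.002], [-0.006, -0.016, 0.025], 0.18],
    [[0, 0, -0.002], [-0.006, -0.016, 0.036], 0.18],
    [[0, 0, -0.002], [-0.006, -0.016, 0.042], 0.18],
  ],
)

```text
time_s: 17.5
ee_pos: [0.4354, 0.2187, 0.0268]
orientation: [3.03, -0.814, -0.004]
force: [-0.2, -0.7, -2.4]
gripper_width: 0.413
```

Run:
```python
from h import *
feel(4)
plan([.436,.2197,.0225],-30)
```

```text
w 35.243 0.108 f [ 0.279  0.325 -2.366 -0.056  0.007  0.014] tubetop None ee [0.4366 0.2193 0.0282] t 17.7
turn [0.0006, 0.0, -0.0004] shift [-0.0009, -0.0001, 0.0072] rows 0.1 0.0
```

Request:
drive_tool(
  series=[
    [[0, 0, 0], [0, 0, 0.002], 0.18],
    [[0, 0, 0], [0, 0, 0.004], 0.18],
    [[0, 0, 0], [0, 0, 0.006], 0.18],
    [[0, 0, 0], [0, 0, 0.006], 0.18],
  ],
)

```text
time_s: 18.1
ee_pos: [0.4365, 0.2193, 0.0234]
orientation: [3.032, -0.815, -0.001]
force: [-0.5, 0.3, -2.7]
gripper_width: 0.415
```

Run:
```python
from h import *
feel(4)
plan([.436,.2197,.0225],-30)
```

```text
w 34.952 0.135 f [ 0.272  0.027 -2.31  -0.048  0.014 -0.01 ] tubetop None ee [0.4367 0.2193 0.0235] t 18.3
turn [0.0005, 0.0, -0.0004] shift [-0.001, 0.0, 0.0013] rows 0.0 0.0
```

Request:
drive_tool(
  series=[
    [[0, 0, 0], [0, 0, 0.001], 0.18],
    [[0, 0, 0], [0, 0, 0.0018], 0.18],
    [[0, 0, 0], [0, 0, 0.0018], 0.18],
  ],
)

```text
time_s: 18.6
ee_pos: [0.4368, 0.2193, 0.0222]
orientation: [3.033, -0.815, -0.001]
force: [-0.2, 0.7, -1.1]
gripper_width: 0.413
```

Run:
```python
from h import *
feel(5)
```

```text
w 35.216 0.133 f [-0.139 -0.277 -1.189  0.025 -0.002  0.012] tubetop None ee [0.4368 0.2193 0.0222] t 18.85
```

The force shows the vial resting on the tile. Opening the jaws slowly.

Request:
drive_tool(
  series=[
    [[0, 0, 0], [0, 0, 0], 0.16],
    [[0, 0, 0], [0, 0, 0], 0.14],
    [[0, 0, 0], [0, 0, 0], 0.12],
    [[0, 0, 0], [0, 0, 0], 0.1],
    [[0, 0, 0], [0, 0, 0], 0.08],
  ],
)

```text
time_s: 19.35
ee_pos: [0.4368, 0.2193, 0.0221]
orientation: [3.032, -0.815, -0.001]
force: [0.3, 0.0, -2.9]
gripper_width: 0.458
```

Request:
drive_tool(
  series=[
    [[0, 0, 0], [0, 0, 0], 0.0],
    [[0, 0, 0], [0, 0, 0], -0.1],
    [[0, 0, 0], [0, 0, 0], -0.2],
    [[0, 0, 0], [0, 0, 0], -0.32],
    [[0, 0, 0], [0, 0, 0], -0.32],
  ],
)

```text
time_s: 19.85
ee_pos: [0.4368, 0.2193, 0.0221]
orientation: [3.032, -0.815, -0.0]
force: [-0.3, -0.5, -2.0]
gripper_width: 0.664
```

Run:
```python
from h import *
feel(2)
for n in ('top','scene'):
    im,d,c=shot(n); p0=pix(c,np.array([.517,.36,.045])).round().astype(int)
    cv2.imwrite('pics/c8%s.png'%n,im[p0[1]-32:p0[1]+32,p0[0]-36:p0[0]+36,::-1]); print(n,p0)
    for q in robot.silhouettes(n,'vial_center')[:2]:
        v,u=np.nonzero(q['mask']); print(q['p'],len(u),u.mean(),v.mean(),onz(c,np.array([u.mean()]),np.array([v.mean()]),.04))
x=[cv2.resize(cv2.imread('pics/c8%s.png'%n),(400,356),interpolation=cv2.INTER_CUBIC) for n in ('top','scene')]
cv2.imwrite('pics/c8.png',np.hstack(x))
```

```text
w 56.357 0.084 f [ 0.068 -0.806 -2.165 -0.004  0.023  0.016] tubetop None ee [0.4368 0.2194 0.0221] t 19.95
top [234 189]
0.49 46 235.06521739130434 189.84782608695653 [[0.51520642 0.35846565 0.04      ]]
scene [411 189]
0.49 46 410.5 189.3913043478261 [[0.51439234 0.36089923 0.04      ]]
```

View pics/c8.png

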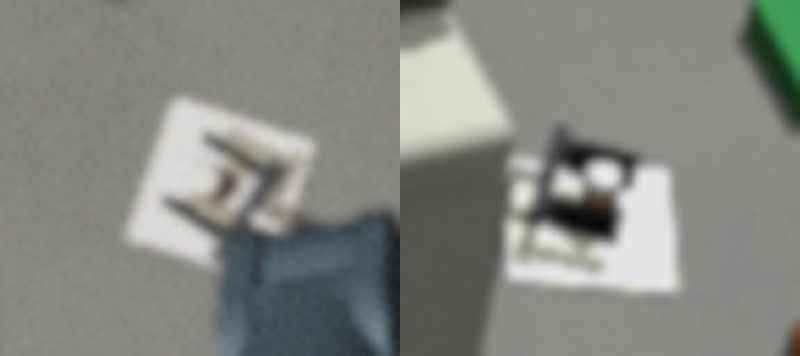

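The vial stands free between the open jaws near the tile's middle. Backing straight out.

Request:
drive_tool(
  series=[
    [[0, 0, 0], [0, 0.01, 0], -0.32],
    [[0, 0, 0], [0, 0.035, 0], -0.32],
    [[0, 0, 0], [0, 0.07, 0], -0.32],
    [[0, 0, 0], [0, 0.105, 0], -0.32],
    [[0, 0, 0], [0, 0.125, 0], -0.32],
  ],
)

```text
time_s: 20.65
ee_pos: [0.3842, 0.1301, 0.0218]
orientation: [3.03, -0.818, -0.004]
force: [0.5, 0.3, -2.0]
gripper_width: 0.661
```

Run:
```python
from h import *
print(robot.read_state()['force']);plan([.43,.01,.022],-30)
```

```text
[ 0.54670244  0.31111395 -2.03105701]
turn [0.0013, 0.0006, -0.0012] shift [0.125, 0.1009, -0.0] rows 2.6 0.0
```

Run:
```python
from h import *
plan([.395,.01,.022],-30)
```

```text
turn [0.0013, 0.0006, -0.0012] shift [0.0872, 0.1229, 0.0001] rows 2.4 0.0
```

Request:
drive_tool(
  series=[
    [[0.001, 0, 0], [0.02, 0.03, 0], -0.32],
    [[0.001, 0, 0], [0.05, 0.07, 0], -0.32],
    [[0.001, 0, 0], [0.08, 0.11, 0], -0.32],
    [[0.001, 0, 0], [0.087, 0.123, 0], -0.32],
    [[0.001, 0, 0], [0.087, 0.123, 0], -0.32],
  ],
)

```text
time_s: 21.15
ee_pos: [0.3948, 0.0076, 0.0223]
orientation: [3.03, -0.827, -0.002]
force: [-0.0, 0.9, -1.7]
gripper_width: 0.659
```

Run:
```python
from h import *
s=robot.read_state();print(s['ee_pos'],s['force']);
plan([.395,.01,.009],-30)
im,d,c=shot('wrist'); V,U=np.mgrid[0:140,295:335]; W=world(c,U,V,d[0:140,295:335]); q=W[W[...,2]>.015]; print(np.percentile(q[:,2],[50,80,90,95]))
```

```text
[0.39481712 0.00756537 0.02232435] [-0.04766986  0.91099017 -1.74696466]
turn [0.0002, 0.0004, -0.003] shift [-0.0013, -0.0028, 0.0167] rows 0.3 0.1
[0.03946651 0.04036009 0.04075334 0.0410206 ]
```

Request:
drive_tool(
  series=[
    [[0, 0, 0], [0, 0, 0.006], -0.32],
    [[0, 0, 0], [0, 0, 0.012], -0.32],
    [[0, 0, 0], [0, 0, 0.016], -0.32],
    [[0, 0, 0], [0, 0, 0.018], -0.32],
    [[0, 0, 0], [0, 0, 0.018], -0.32],
  ],
)

```text
time_s: 21.7
ee_pos: [0.3947, 0.01, 0.0076]
orientation: [-3.032, 0.821, 0.004]
force: [0.5, 0.1, -2.2]
gripper_width: 0.658
```

Run:
```python
from h import *
s=robot.read_state();print(s['ee_pos'],s['force'])
im,d,c=shot('wrist'); V,U=np.mgrid[0:140,295:335]; W=world(c,U,V,d[0:140,295:335]); q=W[W[...,2]>.012]; print(np.percentile(q[:,2],[50,80,90,95]))
```

```text
[0.39473674 0.00996663 0.00756839] [ 0.53886015  0.06037074 -2.23716559]
[0.0248843  0.02575672 0.0261396  0.02644783]
```

Request:
drive_tool(
  series=[
    [[0, 0, 0], [0, 0, 0.001], -0.32],
    [[0, 0, 0], [0, 0, 0.0015], -0.32],
    [[0, 0, 0], [0, 0, 0.0015], -0.32],
  ],
)

```text
time_s: 22.05
ee_pos: [0.395, 0.0097, 0.0069]
orientation: [-3.032, 0.822, 0.003]
force: [-2.7, 0.4, 7.0]
gripper_width: 0.66
```

Request:
drive_tool(
  series=[
    [[0, 0, 0], [0, 0, 0], -0.4],
    [[0, 0, 0], [0, 0, 0], -0.5],
    [[0, 0, 0], [0, 0, 0], -1],
    [[0, 0, 0], [0, 0, 0], -1],
    [[0, 0, 0], [0, 0, 0], -1],
  ],
)

```text
time_s: 22.55
ee_pos: [0.3952, 0.0098, 0.0069]
orientation: [-3.032, 0.821, 0.003]
force: [0.2, -0.5, 0.8]
gripper_width: 0.999
```

Request:
drive_tool(
  series=[
    [[0, 0, 0], [0, 0, -0.03], -1],
    [[0, 0, 0], [0, 0, -0.08], -1],
    [[0, 0, 0], [0, 0, -0.14], -1],
    [[0, 0, 0], [0, 0, -0.2], -1],
    [[0, 0, 0], [0, 0, -0.25], -1],
  ],
)

```text
time_s: 23.05
ee_pos: [0.3958, 0.0091, 0.209]
orientation: [-3.029, 0.822, 0.001]
force: [0.5, 1.9, -0.5]
gripper_width: 1.0
```

Run:
```python
from h import *
s=robot.read_state();print(s['ee_pos'],s['force'],s['time_s'])
im,d,c=shot('top'); cv2.imwrite('pics/t9.png',cv2.resize(im[100:280,170:490,::-1],(800,450),interpolation=cv2.INTER_CUBIC))
b,db,c2=shot('scene')
for n,cc in (('top',c),('scene',c2)):
    for q in robot.silhouettes(n,'vial_center')[:2]:
        v,u=np.nonzero(q['mask']); print(n,q['p'],len(u),onz(cc,np.array([u.mean()]),np.array([v.mean()]),.04))
```

```text
[0.39575972 0.00913486 0.2090498 ] [ 0.45287042  1.88674793 -0.45386478] 23.05
top 0.44 29 [[0.51721951 0.35939905 0.04      ]]
scene 0.7 238 [[0.38360088 0.0165677  0.04      ]]
scene 0.4 72 [[0.52661658 0.35382036 0.04      ]]
```

View pics/t9.png

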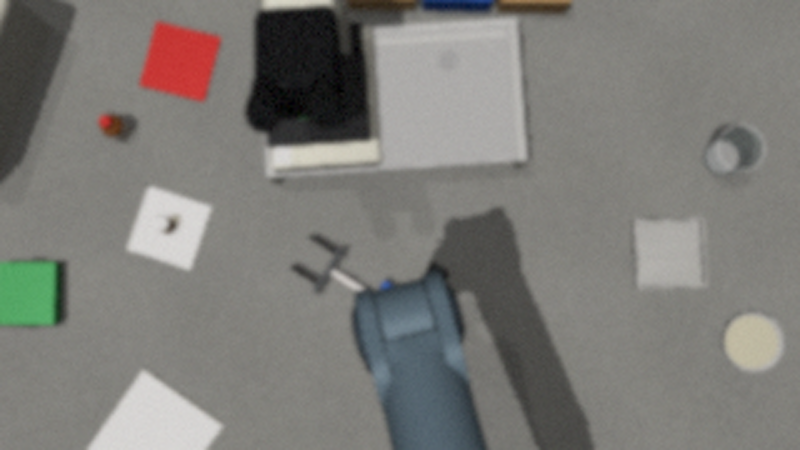

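The top view shows the vial on the small white tile at (170,223), near its middle. The reacher lies on the bench clear of the tile with its jaws at (320,262), and the other things are where they were. One numeric check that the vial is upright, then I hand in.

Run:
```python
from h import *
im,d,c=shot('scene'); p=pix(c,np.array([.516,.36,.03])).round().astype(int)
V,U=np.mgrid[p[1]-14:p[1]+15,p[0]-12:p[0]+13]; W=world(c,U,V,d[V,U]); k=(W[...,2]>.012)&(np.hypot(W[...,0]-.516,W[...,1]-.36)<.035); q=W[k]
print(len(q),'ztop',np.percentile(q[:,2],[50,95]),'xy span',np.percentile(q[:,:2],[3,97],axis=0))
robot.close_job()
```

```text
85 ztop [0.03615087 0.05318388] xy span [[0.50862868 0.34787896]
 [0.53598271 0.38535393]]
the job is handed in; nothing more can be done
```

The vial is out from under the riser and standing upright near the middle of the small white tile. The reacher is lying flat on the bench clear of the tile, and the hand has let go and lifted off. The job was handed in at about 23 s of the 72 s allowed.

- **Squeeze:** I measured the jaw gap by camera (45 mm) and closed in steps to about 25 mm, which I estimate pressed on the vial with about 3 N. I inferred that force from the gap. The finger readings were too noisy to feel the moment of contact.
- **Lift:** before drawing the vial out I confirmed by camera and wrist load that it had come off the bench.
- **Vial on the tile:** the top view puts it at about (0.517, 0.359), within about 3 mm of the tile's middle. Its top reads about 49–53 mm above the bench, which fits a vial standing on the 4 mm tile.
- **Checks that disagreed:** one scene-camera estimate of the vial was about 1 cm off the top view. The scene network also reported the reacher as the vial once. The width in the last depth check was smeared, so it says little about tilt.
- **Other things:** the last top view showed them where they were. The canister was hidden under the microscope the whole time, so I could not check it. There was no sign of contact with the riser.

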